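# Click the amber filter into a viewing light base and slide the plate over its window

### The job

Set up the viewing light base: with a fingertip on the knurled rim that sticks out of its front, turn the filter wheel until the amber filter clicks home under the window, and push the clear acrylic plate along its guide with a fingertip until it rests against the end stop, over the window. Only push: do not pick the plate up, and leave the other things on the bench where they are.

Things in the scene. Friction and masses are not known exactly. Their poses are not given: they have to be found in the camera images.
- light_base: Grey light base with aluminium top, fixed to the bench. Origin: on the vertical axis of its filter wheel, at worktop height; z up, x from its front (slot with protruding wheel, facing the robot) to its back, y to the left seen from the front. Housing: x -48 to +85, y -115 to +80 mm, flat top 42 mm up. Wheel radius 70 mm; nothing above or in front of the exposed rim.
- filter_wheel (a joint): Wheel angle, rad, growing anticlockwise from above (front rim moves to the base's -y). Notches every 1.047: 0 clear, 1.047 red, 2.094 green, 3.142 AMBER, 4.189 blue, 5.236 grey; stops just beyond the ends. Starts at or settling into clear, red or green. About 1.6 N at the rim leaves a notch; past about half-way (30 deg) a spring pulls it on into the next once let go, before half-way back.
- rim_front (a point): Foremost point of the black knurled rim, at mid height, 29 mm above the worktop, on the base's -x axis, 70 mm from the wheel axis (fixed to the housing, does not turn). The rim is rigid and rough, 13 mm tall (22.5 to 35.5 mm up), and stands out up to 22 mm from the front face, exposed about 45 deg to either side.
- index (a point): Front end of the red index line on the cover's front edge, 42 mm above the worktop. Six coloured dots, 10 mm across, lie on the wheel's top near the rim; the dot in line with the index has the colour of the filter in the window.
- window (a point): Centre of the round window, 26 mm across, in the top of the base, 42 mm above the worktop, at the base's x = +34, y = 0 mm. The filter in use shows in it.
- end_stop (a point): Foot of the end stop's inner face, on top of the base at x = +34, y = +42.5, z = 42 mm of the base. The stop is a dark bar across the guide, 5 mm high. The guide runs along the base's y: two dark rails 4 mm high, 53 mm apart inside, from y = -111 to the stop; its -y end is open.
- acrylic_plate: Loose clear plate (two thin acrylic plates stacked), 50 (its x) x 85 (its y) x 6 mm, 40 to 70 g, lying flat in the guide near its open end, 1.7 mm of play at each rail. Origin: centre of its underside. It slides 55 to 67 mm along the base's +y until its end meets the stop; its origin is then at the base's x = 34, y = 0 mm, over the window.
- reagent_bottle: Small dark-green reagent bottle with a white cap, standing, 26 mm across, 46 mm tall. A bystander; origin at the centre of its underside.
- white_cap: Loose white screw cap lying on the worktop, 33 mm across, 13 mm tall. A bystander; origin at the centre of its underside.
- pink_cap: Loose pink screw cap lying on the worktop, 31 mm across, 13 mm tall. A bystander; origin at the centre of its underside.
- steel_tweezers: Steel tweezers lying on the worktop, 101 x 14 mm, 9 mm high, long axis its x. A bystander; origin at the centre of its underside.
- specimen_vial: Clear specimen vial with a white screw cap, standing, 34 mm across, 60 mm tall. A bystander; origin at the centre of its underside.
- white_eraser: White eraser in a blue sleeve, lying, 20 x 46 mm, 12 mm high. A bystander; origin at the centre of its underside.
- black_pen: Black pen lying on the worktop, 144 mm long (its y), 9 mm wide, 11 mm high. A bystander; origin at the centre of its underside.

How it is judged (in metres and radians):
At the end, for the whole second after the job is handed in: The filter wheel rests in the amber notch (3.142 rad, within 0.08 rad) and the acrylic plate lies flat and still in its guide over the window, within 4 mm of the end stop; both are let go (value of joint filter_wheel between 3.062 and 3.222 rad and velocity of joint filter_wheel between -0.1 and 0.1 rad/s and y of acrylic_plate in the frame of light_base between -0.004 and 0.004 m and x of acrylic_plate in the frame of light_base between 0.03 and 0.038 m and z of acrylic_plate in the frame of light_base between 0.039 and 0.0445 m and angle between acrylic_plate's own z axis and vertical below 0.05 rad and linear speed of acrylic_plate below 0.02 m/s); the robot touches nothing.
It fails at once if the acrylic plate is lifted off the base or tipped up (z of acrylic_plate in the frame of light_base above 0.05 m or angle between acrylic_plate's own z axis and vertical above 0.2 rad).
It fails at once if another thing on the bench is pushed away or lifted (moved more than 20 mm) (distance of any of reagent_bottle, white_cap, pink_cap, steel_tweezers, specimen_vial, white_eraser, black_pen from where it was at the start of the episode above 0.02 m).
It also fails if it takes over 67 s, if anything falls off the work surface, if the arm or the gripper's body presses on something with over 40 N, if the wrist force passes 120 N, or if a joint passes its speed limit or range.

### The arm

A 6-joint arm with a two-finger parallel gripper is mounted at the origin on a cart in front of the work surface, level with it; the furniture and walls round the work are solid. World frame = base frame: x ahead of the robot, y to its left, z up, the work surface at z = 0. Lengths are in mm, angles in rad, forces in N, time in s.
With the tool pointing down it reaches from about 350 to 725 mm from the base axis. Payload 6 kg.
Tool frame: the origin (TCP) lies midway between the tips of the shut fingers; the grasp point (between the pads) lies 19 mm behind it; z points along the fingers, y is the line along which they close (so a half turn about z gives the same grasp; the last joint's range is limited). The gripper opens to 85 mm and grips with 20 to 120 N. Pads are 22 mm wide; open, the fingers measure 114 mm over their backs; the gripper's body (76 mm by 85 mm) begins 54 mm behind the grasp point. The pads swing forward as they close: fully open they stand 13 mm farther back than shut.
Start: joints at [1.597, 0.04, 0.085, 0, -1.615, -0.334], TCP at [181.751, 571.787, 231.261] pointing down, gripper open.
Joint ranges: [-2.56, 2.56], [-1.29, 2.01], [-1.08, 1.49], [-3.29, 1.98], [-2.81, -0.18], [-2.99, 2.99]. Speed limits (rad/s): [2.57, 2.57, 3.01, 3.14, 3.14, 3.14].

### API

Orientations are given as a unit quaternion [x, y, z, w].
In Python, from workcell import state, viewer, bot gives the robot as it stands.
- The arm moves only by the shell command python3 -m inch 'ROWS'. ROWS is text: rows parted by semicolons, each of 5 numbers parted by spaces: the finger opening in m, from 0 to 0.0854, then the shift along the tool's x, y, z in m, then the turn about the tool's z in rad. A call has 1 to 20 rows; each row is the pose to reach, as a shift and turn from the pose commanded when the call began, along the tool's axes at that moment; what a row does not reach only later rows make up. A row lasts 1/10 s, in which the tool goes at most 50 mm and 8.59 degrees, less where a joint would pass 70% of its speed; a pose out of reach is approached as far as the arm can. A call with a gripper value outside its range is refused whole. The fingers move at their own pace and stop on an object; the grip force is fixed at half the most. Time passes only in rows, so rows that repeat a pose let the fingers close. It gives the time, the measured TCP pose, the force, the opening and the grip force at its end, in the units of the state.
- state(): the state, without advancing time (a new reading comes with each control period).
- viewer.camera(name): name is "scene" or "top"; returns a dict with "frame" (420x560x3 uint8, blue, green, red), "range_z" (420x560 float32, mm along the optical axis (not along the pixel's ray), 0 where there is no reading), "fx", "fy", "cx", "cy" (pixels), "rvec" (rotation vector, rad) and "tvec" (3), from world to camera coordinates, as OpenCV has them. Camera axes: x right, y down, z forward; pixel columns grow to the right and rows downward; lengths in mm; the calibration is good to about 2 mm. A picture is of the moment at which its call begins.
- bot.finish_job(): hands the job in; it is judged then, once.
The state is a dict: "clock": time; "q": joint angles; "qd": joint speeds; "joint_efforts": joint torques, N m; "ee_pos": TCP position; "orientation": TCP orientation; "force": force on the tool from outside, world axes, zero at the start; "moment": the same for the moment, N m; "grip_width": opening from 0.0 (shut) to 1.0 (fully open); "gripper_force": force on a finger pad.
Only numpy, scipy, OpenCV 4.12 (cv2) and the standard library are available. Lean on these libraries where they do the work, as an engineer would, in place of code of your own. Each camera call takes 0.05 s, during which the arm holds its last target. There are 200 camera calls.

## Working session

There is one attempt and no reset: what is moved stays moved. The work goes in short steps, Python scripts to look and compute and a shell command to move; the robot and the scene stay as the last step left them, time stands still between calls to the robot, and variables do not carry over. Pictures are saved under pics/ and viewed, at most 12 in all, crops included, and the job is handed in when it is done.

```bash
mkdir -p pics; ls; cat > h.py <<'E'
import numpy as np,cv2
from workcell import state,viewer,bot
def cam(n,save=None):
    c=viewer.camera(n)
    if save: cv2.imwrite('pics/'+save+'.png',c['frame'])
    c['R']=cv2.Rodrigues(np.array(c['rvec'],float))[0]; c['t']=np.array(c['tvec'],float).ravel()
    return c
def at_z(c,u,v,z):
    d=c['R'].T@np.array([(u-c['cx'])/c['fx'],(v-c['cy'])/c['fy'],1]); o=-c['R'].T@c['t']
    return o+d*(z-o[2])/d[2]
def cloud(c):
    Z=c['range_z'].astype(float);v,u=np.mgrid[:Z.shape[0],:Z.shape[1]]
    P=np.stack([(u-c['cx'])/c['fx']*Z,(v-c['cy'])/c['fy']*Z,Z],-1)
    return (P-c['t'])@c['R']
def proj(c,p):
    q=c['R']@np.array(p,float)+c['t'];return q[0]/q[2]*c['fx']+c['cx'],q[1]/q[2]*c['fy']+c['cy']
E
python3 - <<'E'
from h import *
for n in('scene','top'):
    c=cam(n,n+'0');print(n,-c['R'].T@c['t'],c['fx'])
    np.save('pics/%s0.npy'%n,c,allow_pickle=True)
print(state())
E
```

```text
pics
scene [ 31.20856112 445.19072284 546.54859612] 401.5650039521979
top [386.99544421 -74.88721834 917.83162309] 396.77650518797867
{'clock': 0.1, 'q': array([ 1.59669763e+00,  4.07293457e-02,  8.39059834e-02, -4.08913874e-04,
       -1.61550716e+00, -3.33715475e-01]), 'qd': array([-5.60063572e-05, -1.03164416e-03,  1.41865958e-03,  2.63271326e-03,
        2.36257842e-03, -5.58359820e-04]), 'joint_efforts': array([-4.31082110e-03, -3.69348943e+01,  3.48282945e+01,  6.95157900e+00,
       -4.51827626e-03,  4.89291338e-06]), 'ee_pos': array([181.61735833, 571.53598864, 230.38871491]), 'orientation': array([ 9.88180731e-01, -1.53291270e-01, -6.37775520e-05,  7.91262547e-04]), 'force': array([-0.20599194,  0.63679863, -0.09697983]), 'moment': array([-0.01389048, -0.03179521, -0.0121509 ]), 'gripper_force': 0.0, 'grip_width': 0.9978045922672952}
```

View pics/top0.png

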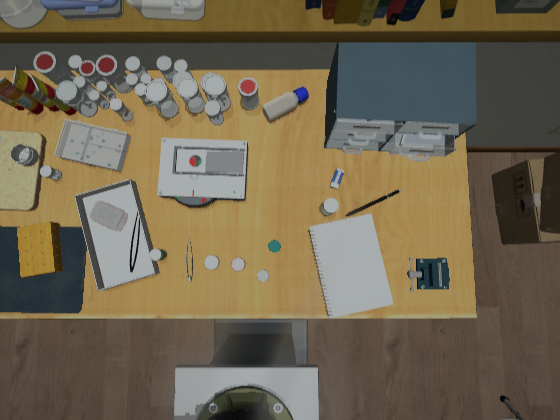

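View pics/scene0.png

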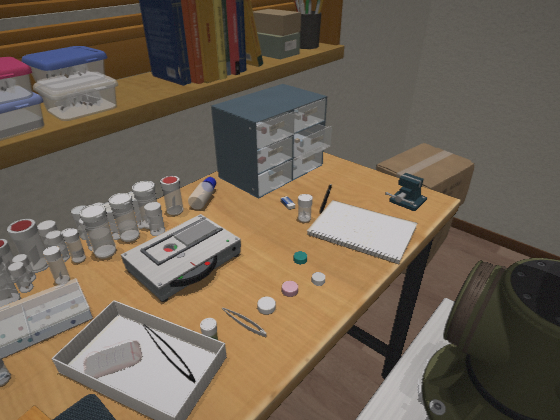

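The window near (195,160) in the top view shows red. The rim is at (197,202), and the plate lies to the right at about (224,162). Next I fit the base pose.

```bash
python3 - <<'E'
from h import *
big=[]
for n in('top','scene'):
    c=np.load('pics/%s0.npy'%n,allow_pickle=True).item();P=cloud(c)
    m=(abs(P[...,2]-43)<6)&(P[...,0]>300)&(P[...,0]<720)&(P[...,1]>-60)&(P[...,1]<350)&(c['range_z']>0)
    k,l,s,_=cv2.connectedComponentsWithStats(m.astype(np.uint8))
    i=1+s[1:,4].argmax();pts=P[l==i]
    r=cv2.minAreaRect(pts[:,:2].astype(np.float32));print(n,s[i],r,np.median(pts[:,2]));print(cv2.boxPoints(r))
    x,y,w,h,_=s[i];f=c['frame'][max(y-15,0):y+h+25,max(0,x-15):x+w+15]
    big.append(cv2.resize(f,(780,int(780*f.shape[0]/f.shape[1])),interpolation=cv2.INTER_CUBIC)[:600]);print('crop off',x-15,y-15,780/f.shape[1])
cv2.imwrite('pics/c_top.png',big[0]);cv2.imwrite('pics/c_sc.png',big[1])
E
```

```text
top [ 157  138   90   65 4805] ((588.2426147460938, 100.86122131347656), (196.0612030029297, 144.3206329345703), 88.0712661743164) 42.3913301763275
[[5.1282379e+02 5.3148193e+00]
 [6.5706268e+02 4.5750427e-01]
 [6.6366144e+02 1.9640762e+02]
 [5.1942255e+02 2.0126494e+02]]
crop off 142 123 6.5
scene [ 121  214  120   76 3994] ((583.4830932617188, 98.17538452148438), (196.6916046142578, 155.6893768310547), 87.83153533935547) 43.38237579934453
[[501.97296     2.8454819]
 [657.55084    -3.0454636]
 [664.9932    193.50528  ]
 [509.41534   199.39624  ]]
crop off 106 199 5.2
```

View pics/c_top.png

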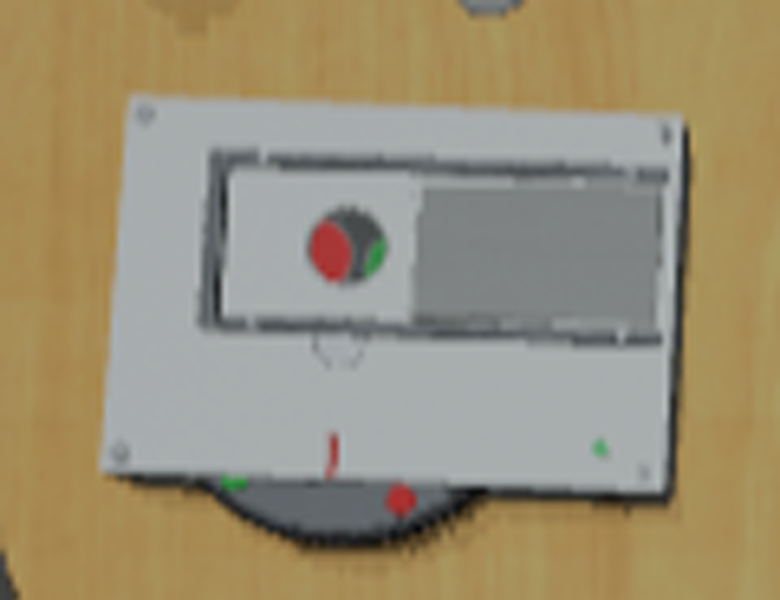

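View pics/c_sc.png

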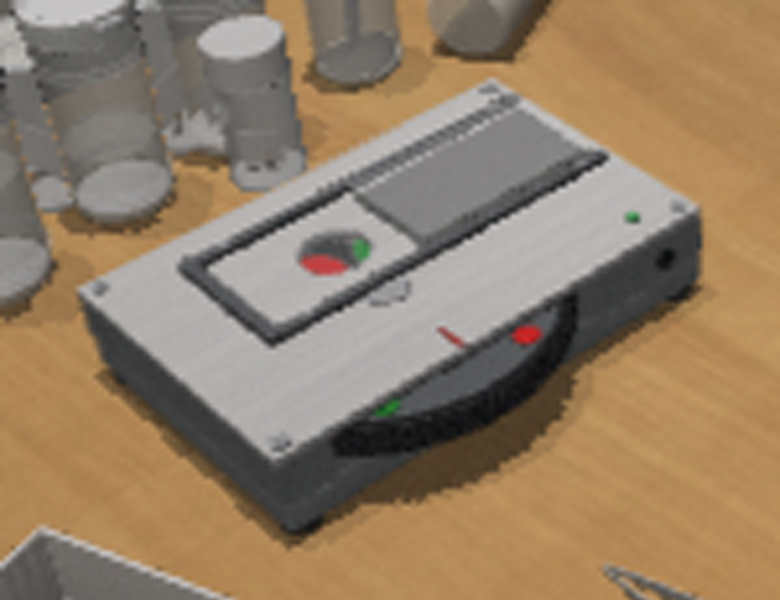

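The dots show the wheel is between notches. The red dot is at crop (400,500), to the right of the index at (333,475), and green is at (233,483). The plate spans crop x 415 to 660.

```bash
cat >> h.py <<'E'
def fit(Pb,Pw):
    Pb=np.array(Pb,float);Pw=np.array(Pw,float)[:,:2];a=Pb.mean(0);b=Pw.mean(0)
    U,S,V=np.linalg.svd((Pb-a).T@(Pw-b));R=V.T@U.T
    return R,b-R@a
E
python3 - <<'E'
from h import *
B=[(85,80),(85,-115),(-48,-115),(-48,80)]
for n,off,s,px in(('top',(142,123),6.5,[(130,95),(685,118),(668,500),(103,472)]),('scene',(106,199),5.2,[(495,78),(702,208),(275,465),(78,290)])):
    c=np.load('pics/%s0.npy'%n,allow_pickle=True).item()
    W=[at_z(c,off[0]+u/s,off[1]+v/s,42) for u,v in px]
    b=B if n=='top' else [(85,-115),(-48,-115),(-48,80),(85,80)]
    R,t=fit(b,W);print(n,'yaw',np.arctan2(R[1,0],R[0,0]),'axis',t,'res',np.round(np.array(W)[:,:2]-(np.array(b)@R.T+t),1).tolist())
    print('rim',R@[-70,0]+t,'win',R@[34,0]+t)
c=np.load('pics/top0.npy',allow_pickle=True).item()
print('plate corners',[at_z(c,142+u/6.5,123+v/6.5,48)[:2].round(1) for u,v in[(420,188),(415,320),(655,330),(660,188)]])
E
python3 -m inch '0 0 0 0 0; 0 0 0 0 0; 0 0 0 0 0;0 0 0 0 0;0 0 0 0 0'
python3 - <<'E'
from h import *
c=cam('top','top1');f=c['frame'][123:213,142:262];cv2.imwrite('pics/c1.png',cv2.resize(f,None,fx=6.5,fy=6.5,interpolation=cv2.INTER_CUBIC))
from scipy.spatial.transform import Rotation as Ro
s=state();print(s['clock'],s['ee_pos'],Ro.from_quat(s['orientation']).as_matrix().round(3),s['grip_width'])
E
```

```text
top yaw -0.04268642903043923 axis [574.70943828 116.76944139] res [[0.9, 0.5], [0.7, 0.7], [-1.6, -0.4], [-0.0, -0.8]]
rim [504.77320319 119.75658407] win [608.67846675 115.31854352]
scene yaw -0.041109705860952306 axis [573.67877135 115.2104842 ] res [[0.4, -0.7], [-0.0, -0.1], [-0.7, 0.8], [0.3, -0.0]]
rim [503.73791329 118.08735313] win [607.65004526 113.81314786]
plate corners [array([628.7,  90. ]), array([582.1,  90.7]), array([578.5,   8. ]), array([628.6,   6.9])]
clock: 0.6
ee_pos: [181.8, 571.8, 231.3]
orientation: [0.988, -0.153, 0.0, 0.0]
force: [-0.3, -0.0, 0.3]
grip_width: 0.141
gripper_force: 0.0
0.65 [181.73640027 571.78038208 231.2708119 ] [[ 0.953 -0.303 -0.   ]
 [-0.303 -0.953 -0.   ]
 [ 0.     0.    -1.   ]] 0.0534640072031962
```

View pics/c1.png

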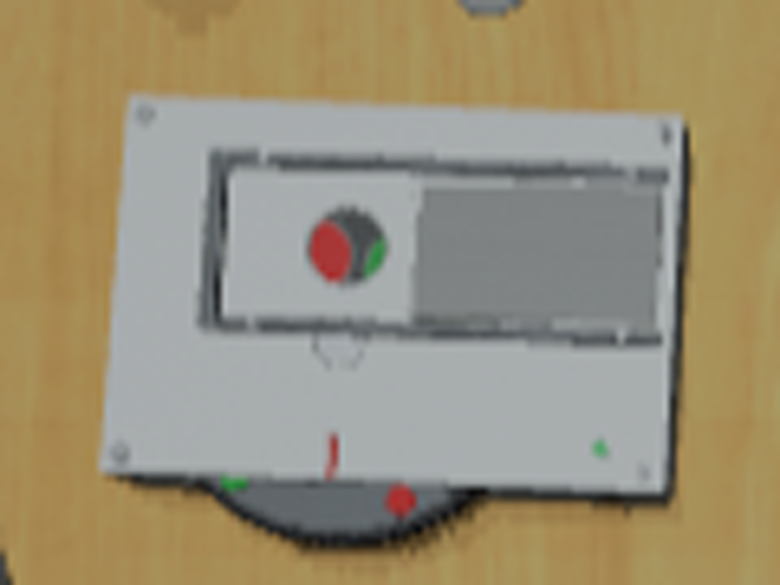

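The scene hasn't changed between frames, so the wheel is resting just past red at about 1.4 rad. Next I work out the approach in front of the rim.

```bash
cat >> h.py <<'E'
from scipy.spatial.transform import Rotation as Ro
AX=np.array([574.2,116.0]);YAW=-0.042
Rb=np.array([[np.cos(YAW),-np.sin(YAW)],[np.sin(YAW),np.cos(YAW)]])
def orbit(phi,r,z):   # phi>0: towards base +y; returns tcp pos, tool-x yaw
    p=np.deg2rad(phi);return np.r_[AX+Rb@(r*np.array([-np.cos(p),np.sin(p)])),z],YAW-p
def rows(targets,pos=None,R=None):
    s=state();R=Ro.from_quat(s['orientation']).as_matrix() if R is None else R;pos=s['ee_pos'] if pos is None else pos
    y0=np.arctan2(R[1,0],R[0,0])
    for p,y in targets: print('0',*np.round((R.T@(p-pos))/1000,4),round(-(y-y0),4),end='; ')
    print()
E
python3 - <<'E'
from h import *
rows([orbit(28,108,120)])
E
```

```text
0 0.4068 0.2916 0.1113 0.2229;
```

```bash
R="0 0.407 0.292 0.111 0.223"; python3 -m inch '0 0.407 0.292 0.111 0.223;0 0.407 0.292 0.111 0.223;0 0.407 0.292 0.111 0.223;0 0.407 0.292 0.111 0.223;0 0.407 0.292 0.111 0.223;0 0.407 0.292 0.111 0.223;0 0.407 0.292 0.111 0.223;0 0.407 0.292 0.111 0.223;0 0.407 0.292 0.111 0.223;0 0.407 0.292 0.111 0.223;0 0.407 0.292 0.111 0.223;0 0.407 0.292 0.111 0.223;0 0.407 0.292 0.111 0.223;0 0.407 0.292 0.111 0.223;0 0.407 0.292 0.111 0.223;0 0.407 0.292 0.111 0.223'
python3 - <<'E'
from h import *
rows([orbit(28,108,120),orbit(28,108,22),orbit(28,85,22)])
E
```

```text
clock: 2.25
ee_pos: [480.9, 171.1, 120.7]
orientation: [0.965, -0.262, 0.0, -0.0]
force: [0.4, 0.2, 0.1]
grip_width: -0.001
gripper_force: 0.0
0 0.0004 0.0003 0.0007 0.0015; 0 0.0003 0.0004 0.0987 0.0015; 0 0.0233 0.0004 0.0987 0.0015;
```

```bash
python3 -m inch '0 0 0 0.05 0;0 0 0 0.098 0;0 0 0 0.098 0;0 0.012 0 0.098 0;0 0.02 0 0.098 0;0 0.02 0 0.098 0;0 0.02 0 0.098 0'
python3 -m inch '0 0.003 0 0 0;0 0.003 0 0 0;0 0.003 0 0 0';python3 -m inch '0 0.003 0 0 0;0 0.003 0 0 0;0 0.003 0 0 0'
python3 - <<'E'
from h import *
c=cam('top','top2');f=c['frame'][123:213,142:262];cv2.imwrite('pics/c2.png',cv2.resize(f,None,fx=6.5,fy=6.5,interpolation=cv2.INTER_CUBIC))
E
```

```text
clock: 2.95
ee_pos: [499.4, 160.4, 24.0]
orientation: [0.965, -0.263, 0.001, -0.001]
force: [0.0, 0.5, -0.4]
grip_width: -0.0
gripper_force: 0.0
clock: 3.25
ee_pos: [501.0, 158.6, 22.4]
orientation: [0.965, -0.262, 0.0, -0.0]
force: [0.0, 0.1, -0.5]
grip_width: 0.002
gripper_force: 0.0
clock: 3.55
ee_pos: [503.6, 157.0, 22.2]
orientation: [0.965, -0.262, -0.0, 0.0]
force: [0.7, 0.0, 0.3]
grip_width: -0.0
gripper_force: 0.0
```

View pics/c2.png

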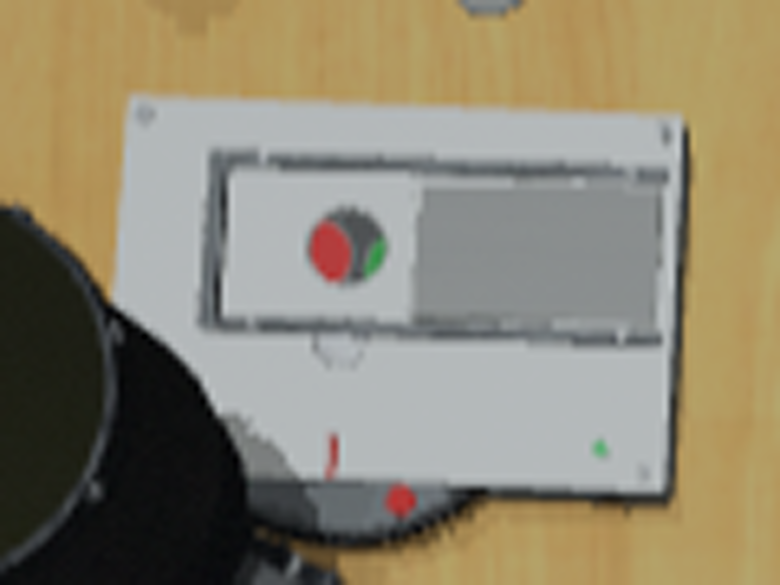

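The wheel is unchanged: the red dot is still at crop (400,500) and the finger is just short of the rim. I'll press in.

```bash
for i in 1; do python3 -m inch '0 0.003 0 0 0;0 0.003 0 0 0;0 0.003 0 0 0'|sed -n 2,4p; done;python3 -m inch '0 0.002 0 0 0;0 0.002 0 0 0;0 0.002 0 0 0'|sed -n 2,4p
```

```text
ee_pos: [504.8, 156.7, 22.2]
orientation: [0.965, -0.262, -0.002, -0.0]
force: [-9.3, 5.3, 4.5]
ee_pos: [505.1, 156.8, 22.1]
orientation: [0.965, -0.262, -0.003, -0.001]
force: [-18.1, 10.4, 9.4]
```

Pressing at 21 N. Now I compute the tangential stroke.

```bash
python3 - <<'E'
from h import *
def Rt(y): return np.array([[np.cos(y),np.sin(y),0],[np.sin(y),-np.cos(y),0],[0,0,-1]])
p,y=orbit(28,77,22)
rows([orbit(a,77,22) for a in range(23,-33,-5)]+[orbit(-32,95,22)],p,Rt(y))
E
```

```text
0 0.0003 0.0067 0.0 -0.0873; 0 0.0012 0.0134 0.0 -0.1745; 0 0.0026 0.0199 0.0 -0.2618; 0 0.0046 0.0263 0.0 -0.3491; 0 0.0072 0.0325 0.0 -0.4363; 0 0.0103 0.0385 0.0 -0.5236; 0 0.0139 0.0442 0.0 -0.6109; 0 0.018 0.0495 0.0 -0.6981; 0 0.0226 0.0544 0.0 -0.7854; 0 0.0275 0.059 0.0 -0.8727; 0 0.0328 0.0631 0.0 -0.9599; 0 0.0385 0.0667 0.0 -1.0472; 0 0.0295 0.0823 0.0 -1.0472;
```

```bash
python3 -m inch '0 0.0003 0.0067 0 -0.087; 0 0.0012 0.0134 0 -0.175; 0 0.0026 0.02 0 -0.262; 0 0.0046 0.0263 0 -0.349; 0 0.0072 0.0325 0 -0.436; 0 0.0103 0.0385 0 -0.524; 0 0.0139 0.0442 0 -0.611; 0 0.018 0.0495 0 -0.698; 0 0.0226 0.0544 0 -0.785; 0 0.0275 0.059 0 -0.873; 0 0.0328 0.0631 0 -0.96; 0 0.0385 0.0667 0 -1.047; 0 0.0385 0.0667 0 -1.047'
python3 -m inch '0 -0.02 0 0 0;0 -0.03 0 0 0;0 -0.03 0 0 0;0 -0.03 0 0 0;0 -0.03 0 0 0'
python3 - <<'E'
from h import *
c=cam('top','top3');f=c['frame'][123:213,142:262];a=cv2.resize(f,None,fx=5,fy=5,interpolation=cv2.INTER_CUBIC)
c=cam('scene','sc3');f=c['frame'][199:315,106:256];b=cv2.resize(f,None,fx=4,fy=4,interpolation=cv2.INTER_CUBIC)[150:]
cv2.imwrite('pics/c3.png',cv2.resize(np.hstack([a[:300],b[:300]]),(800,200)) if 0 else np.vstack([np.hstack([a,np.zeros((450,0,3),np.uint8)])[:300,:600],b[:300,:600]]))
E
```

```text
clock: 5.5
ee_pos: [506.4, 75.9, 22.2]
orientation: [0.967, 0.256, -0.002, 0.001]
force: [-5.0, -3.4, 3.9]
grip_width: 0.002
gripper_force: 3.2
clock: 6.0
ee_pos: [481.7, 62.9, 22.5]
orientation: [0.967, 0.255, 0.0, 0.0]
force: [-0.6, 0.3, -0.1]
grip_width: -0.001
gripper_force: 0.0
```

View pics/c3.png

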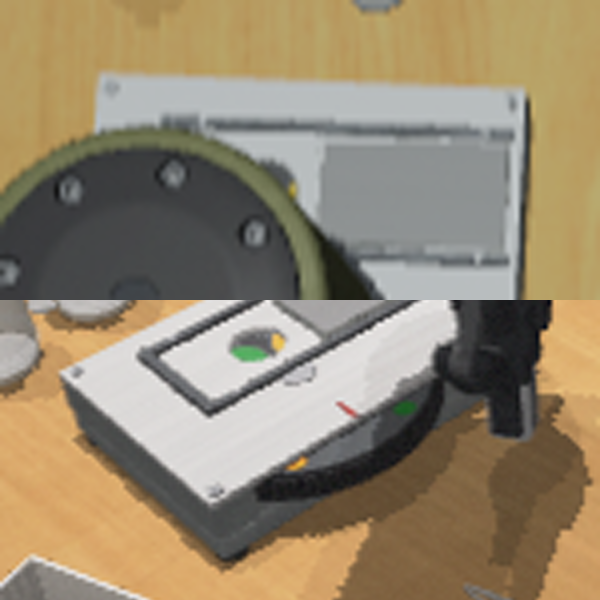

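The wheel advanced one step: green is just past the index, amber is approaching, and the release left it between notches. I'll measure the wheel angle from the dots.

```bash
cat >> h.py <<'E'
def wheel(c):  # dots on the wheel top outside the cover: hue, base polar angle (deg, + towards -y), radius
    P=cloud(c)[...,:2];hsv=cv2.cvtColor(c['frame'],cv2.COLOR_BGR2HSV)
    v,u=np.mgrid[:420,:560];W=np.array([at_z(c,0,0,35.5)]) 
    d=np.stack([(u-c['cx'])/c['fx'],(v-c['cy'])/c['fy'],np.ones(u.shape)],-1)@c['R'];o=-c['R'].T@c['t']
    X=(o+d*((35.5-o[2])/d[...,2])[...,None])[...,:2]
    b=(X-AX)@Rb;r=np.hypot(b[...,0],b[...,1]);a=np.degrees(np.arctan2(-b[...,1],-b[...,0]))
    m=(b[...,0]<-49)&(r<70)&(hsv[...,1]>150)&(hsv[...,2]>60)
    k,l,s,_=cv2.connectedComponentsWithStats(m.astype(np.uint8))
    for i in range(1,k):
        if s[i,4]>3:
            q=l==i;print('hue',np.median(hsv[q][:,0]),'n',s[i,4],'ang',a[q].mean().round(1),'r',r[q].mean().round(1))
E
python3 - <<'E'
from h import *
for n in('top','scene'):
    print(n);wheel(np.load('pics/%s0.npy'%n,allow_pickle=True).item())
print('now');wheel(cam('scene','sc4'))
E
```

```text
top
hue 0.0 n 10 ang 22.3 r 56.0
scene
hue 0.0 n 10 ang 26.2 r 57.4
now
hue 63.0 n 9 ang 25.7 r 57.2
```

The wheel is about 25° past green, so it needs about 35° more. The next stroke runs φ from +18 to -18.

```bash
python3 - <<'E'
from h import *
def Rt(y): return np.array([[np.cos(y),np.sin(y),0],[np.sin(y),-np.cos(y),0],[0,0,-1]])
p,y=orbit(-32,107,22)
rows([orbit(-12,107,22),orbit(8,107,22),orbit(18,107,22),orbit(18,90,22)],p,Rt(y))
p,y=orbit(18,77,22)
rows([orbit(a,77,22) for a in range(14,-19,-4)],p,Rt(y))
E
```

```text
0 0.0065 -0.0366 0.0 0.3491; 0 0.025 -0.0688 0.0 0.6981; 0 0.0382 -0.082 0.0 0.8727; 0 0.0491 -0.0689 0.0 0.8727; 
0 0.0002 0.0054 0.0 -0.0698; 0 0.0007 0.0107 0.0 -0.1396; 0 0.0017 0.016 0.0 -0.2094; 0 0.003 0.0212 0.0 -0.2793; 0 0.0046 0.0263 0.0 -0.3491; 0 0.0067 0.0313 0.0 -0.4189; 0 0.009 0.0361 0.0 -0.4887; 0 0.0117 0.0408 0.0 -0.5585; 0 0.0147 0.0453 0.0 -0.6283;
```

```bash
python3 -m inch '0 0.002 -0.018 0 0.15;0 0.0065 -0.0366 0 0.3;0 0.015 -0.053 0 0.45; 0 0.025 -0.0688 0 0.6; 0 0.032 -0.076 0 0.75;0 0.0382 -0.082 0 0.873;0 0.0382 -0.082 0 0.873;0 0.0491 -0.0689 0 0.873;0 0.0491 -0.0689 0 0.873;0 0.0491 -0.0689 0 0.873'
python3 -m inch '0 0.006 0 0 0;0 0.009 0 0 0;0 0.011 0 0 0;0 0.013 0 0 0;0 0.013 0 0 0'
python3 -m inch '0 0.0002 0.0054 0.0 -0.07; 0 0.0007 0.0107 0.0 -0.14; 0 0.0017 0.016 0.0 -0.21; 0 0.003 0.0212 0.0 -0.28; 0 0.0046 0.0263 0.0 -0.35; 0 0.0067 0.0313 0.0 -0.42; 0 0.009 0.0361 0.0 -0.49; 0 0.0117 0.0408 0.0 -0.56; 0 0.0147 0.0453 0.0 -0.628;0 0.0147 0.0453 0.0 -0.628;0 0.0147 0.0453 0.0 -0.628'
python3 -c "
from h import *
wheel(cam('scene','sc5'))"
python3 -m inch '0 -0.01 0 0 0;0 -0.02 0 0 0;0 -0.03 0 0 0;0 -0.03 0 0 0;0 -0.03 0 0 0;0 -0.03 0 0 0'
python3 -c "
from h import *
wheel(cam('scene','sc6'))"
```

```text
clock: 7.15
ee_pos: [489.8, 146.4, 22.0]
orientation: [0.984, -0.177, -0.0, 0.0]
force: [0.0, -0.3, -0.7]
grip_width: -0.0
gripper_force: 0.0
clock: 7.65
ee_pos: [499.2, 143.5, 22.3]
orientation: [0.984, -0.177, -0.003, -0.0]
force: [-18.3, 7.2, 10.8]
grip_width: 0.001
gripper_force: 10.1
clock: 8.75
ee_pos: [498.5, 92.9, 22.3]
orientation: [0.991, 0.135, -0.002, 0.001]
force: [-7.7, -5.2, 5.7]
grip_width: -0.0
gripper_force: 4.3
hue 15.0 n 15 ang 1.0 r 54.9
clock: 9.4
ee_pos: [471.4, 86.9, 22.6]
orientation: [0.991, 0.135, 0.0, -0.0]
force: [-0.8, 0.1, -0.8]
grip_width: -0.001
gripper_force: 0.0
hue 15.0 n 16 ang 1.9 r 55.3
```

Amber is within 1–2° of the index. Next is the plate: rise, then move behind its -y end.

```bash
python3 - <<'E'
from h import *
def b(x,y,z): return np.r_[AX+Rb@[x,y],z],YAW
def Rt(y): return np.array([[np.cos(y),np.sin(y),0],[np.sin(y),-np.cos(y),0],[0,0,-1]])
p,y=orbit(-18,107,22)
rows([(np.r_[p[:2],110],y),b(-100,-155,110),b(34,-155,110),b(34,-155,45)],p,Rt(y))
c=np.load('pics/scene0.npy',allow_pickle=True).item();P=cloud(c)
print(b(34,-155,45))
# anything tall near finger position?
q=P[(abs(P[...,0]-602)<45)&(P[...,1]<-8)&(P[...,1]>-90)&(c['range_z']>0)];print(len(q),q[:,2].max())
E
```

```text
0 0.0 0.0 -0.088 -0.0; 0 -0.036 0.1165 -0.088 0.3142; 0 0.0914 0.1579 -0.088 0.3142; 0 0.0914 0.1579 -0.023 0.3142; 
(array([601.66193018, -40.2908903 ,  45.        ]), -0.042)
528 4.582628272306834
```

```bash
python3 -m inch '0 0 0 -0.05 0; 0 0 0 -0.088 0;0 0 0 -0.088 0; 0 -0.02 0.045 -0.088 0.1; 0 -0.036 0.09 -0.088 0.2; 0 -0.036 0.1165 -0.088 0.314;0 0.01 0.13 -0.088 0.314; 0 0.055 0.145 -0.088 0.314;0 0.0914 0.158 -0.088 0.314;0 0.0914 0.158 -0.088 0.314;0 0.0914 0.158 -0.055 0.314;0 0.0914 0.158 -0.023 0.314;0 0.0914 0.158 -0.023 0.314;0 0.0914 0.158 -0.023 0.314'
python3 - <<'E'
from h import *
c=cam('scene','sc7');wheel(c);f=c['frame'][199:319,106:306];cv2.imwrite('pics/c7.png',cv2.resize(f,None,fx=4,fy=4,interpolation=cv2.INTER_CUBIC))
E
```

```text
clock: 10.85
ee_pos: [601.4, -41.3, 45.8]
orientation: [1.0, -0.021, -0.0, 0.001]
force: [0.8, -0.5, 0.6]
grip_width: 0.0
gripper_force: 0.0
hue 15.0 n 16 ang 1.9 r 55.8
```

View pics/c7.png

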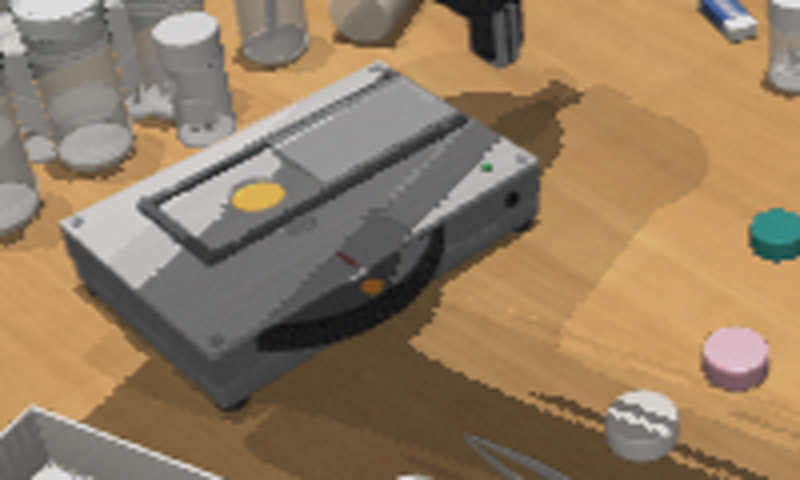

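Amber fills the window at (258,195) and its dot at (372,287) lines up with the index. Now I push the plate.

```bash
python3 -m inch '0 0 -0.01 0 0;0 0 -0.02 0 0;0 0 -0.026 0 0;0 0 -0.03 0 0;0 0 -0.034 0 0;0 0 -0.038 0 0;0 0 -0.042 0 0;0 0 -0.046 0 0;0 0 -0.05 0 0;0 0 -0.05 0 0'
python3 -m inch '0 0 -0.005 0 0;0 0 -0.01 0 0;0 0 -0.015 0 0;0 0 -0.02 0 0;0 0 -0.025 0 0;0 0 -0.03 0 0;0 0 -0.034 0 0;0 0 -0.038 0 0;0 0 -0.04 0 0;0 0 -0.04 0 0'
python3 - <<'E'
from h import *
s=state();print((s['ee_pos'][:2]-AX)@Rb,s['force'])
c=cam('scene','sc8');f=c['frame'][199:319,106:306];cv2.imwrite('pics/c8.png',cv2.resize(f,None,fx=4,fy=4,interpolation=cv2.INTER_CUBIC))
E
```

```text
clock: 11.9
ee_pos: [603.7, 9.3, 45.3]
orientation: [1.0, -0.021, -0.0, 0.0]
force: [-0.2, -0.2, 0.2]
grip_width: 0.001
gripper_force: 0.0
clock: 12.9
ee_pos: [605.4, 49.1, 45.3]
orientation: [1.0, -0.021, 0.0, 0.0]
force: [0.6, -0.6, -0.3]
grip_width: 0.0
gripper_force: 0.0
[ 34.00733076 -65.48885848] [ 0.58575646 -0.60125581 -0.3146667 ]
```

View pics/c8.png

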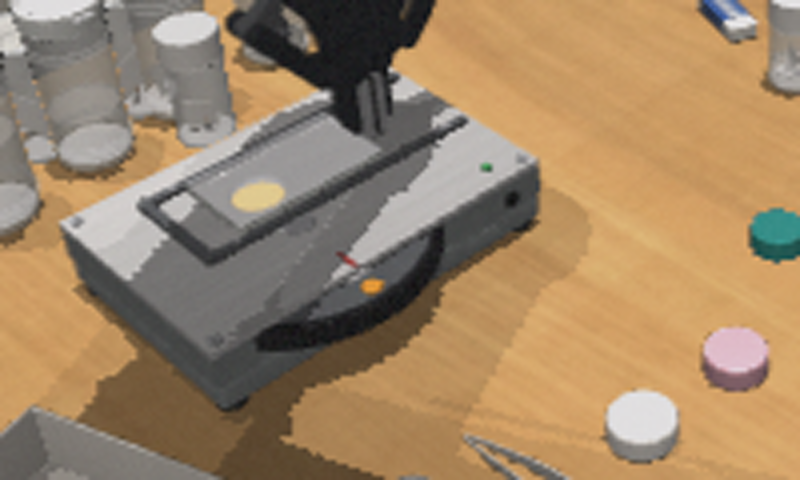

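The plate is sliding properly. Its front edge is near (190,185), short of the stop at (165,205).

```bash
python3 -m inch '0 0 -0.002 0 0;0 0 -0.004 0 0;0 0 -0.006 0 0;0 0 -0.007 0 0;0 0 -0.008 0 0;0 0 -0.008 0 0;0 0 -0.008 0 0'|sed -n '2p;4p'
for k in 1; do python3 -m inch '0 0 -0.001 0 0;0 0 -0.002 0 0;0 0 -0.003 0 0;0 0 -0.003 0 0;0 0 -0.003 0 0'|sed -n '2p;4p'; done
python3 -m inch '0 0 -0.001 0 0;0 0 -0.002 0 0;0 0 -0.002 0 0;0 0 -0.002 0 0'|sed -n '2p;4p'
python3 -c "
from h import *
s=state();print((s['ee_pos'][:2]-AX)@Rb)"
```

```text
ee_pos: [605.7, 56.9, 45.3]
force: [0.4, 0.3, 0.9]
ee_pos: [605.9, 59.9, 45.3]
force: [-0.2, 0.3, -0.1]
ee_pos: [606.0, 61.9, 45.3]
force: [0.0, 1.1, 0.5]
[ 34.00163829 -52.69177437]
```

```bash
for x in a; do python3 -m inch '0 0 -0.001 0 0;0 0 -0.002 0 0;0 0 -0.002 0 0;0 0 -0.002 0 0'|sed -n '2p;4p'
python3 -m inch '0 0 -0.001 0 0;0 0 -0.002 0 0;0 0 -0.002 0 0'|sed -n '2p;4p'; done
python3 - <<'E'
from h import *
s=state();print((s['ee_pos'][:2]-AX)@Rb)
c=cam('scene','sc9');f=c['frame'][199:319,106:306];cv2.imwrite('pics/c9.png',cv2.resize(f,None,fx=4,fy=4,interpolation=cv2.INTER_CUBIC))
E
```

```text
ee_pos: [606.0, 63.9, 45.3]
force: [0.5, -0.2, 0.1]
ee_pos: [606.1, 65.9, 45.3]
force: [-0.0, 0.1, -0.2]
[ 34.0148946  -48.66643334]
```

View pics/c9.png

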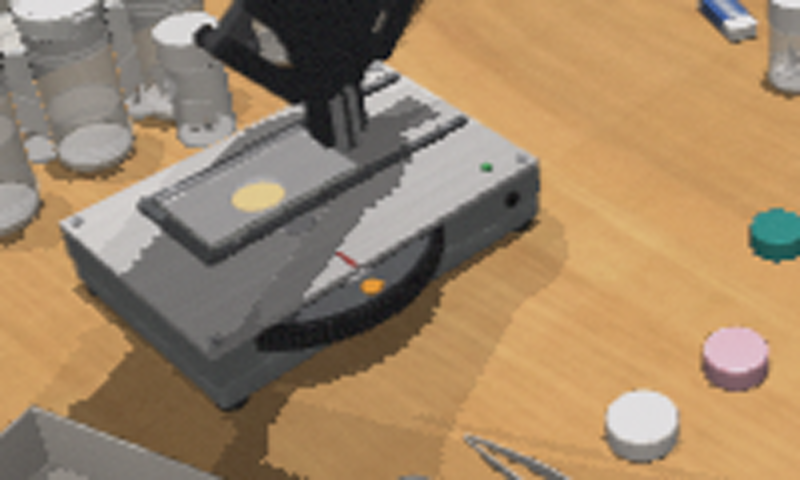

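The plate's front edge is now almost at the stop, near (170,215). I'll keep going until there's a contact force.

```bash
python3 -m inch '0 0 -0.001 0 0;0 0 -0.001 0 0;0 0 -0.001 0 0'|sed -n '2p;4p'
python3 -m inch '0 0 -0.001 0 0;0 0 -0.001 0 0;0 0 -0.001 0 0'|sed -n '2p;4p'
```

```text
ee_pos: [606.2, 66.9, 45.3]
force: [-0.1, -0.4, -0.3]
ee_pos: [606.2, 67.4, 45.3]
force: [0.5, -2.5, 0.4]
```

```bash
python3 -m inch '0 0 -0.001 0 0;0 0 -0.001 0 0;0 0 -0.001 0 0'|sed -n '2p;4p'
python3 -m inch '0 0 0.01 0 0;0 0 0.03 0 0;0 0 0.03 0 -0;0 0 0.03 -0.05 0;0 0 0.03 -0.1 0;0 0 0.06 -0.12 0;0 0 0.1 -0.12 0;0 0 0.14 -0.12 0;0 0 0.18 -0.12 0;0 0 0.18 -0.12 0;0 0 0.18 -0.12 0'|sed -n '2p;4p'
python3 - <<'E'
from h import *
c=cam('scene','sc10');wheel(c);f=np.vstack([cv2.resize(c['frame'][199:279,106:256],None,fx=4,fy=4,interpolation=cv2.INTER_CUBIC)])
g=cam('top','top10')['frame'][133:213,142:262];g=cv2.resize(g,(600,400),interpolation=cv2.INTER_CUBIC)[:270]
cv2.imwrite('pics/c10.png',np.vstack([f,g]))
E
```

```text
ee_pos: [606.2, 67.5, 45.3]
force: [0.4, -6.2, -0.0]
ee_pos: [598.5, -111.5, 165.2]
force: [-0.3, 0.7, -0.2]
hue 15.0 n 17 ang 1.7 r 55.5
```

View pics/c10.png

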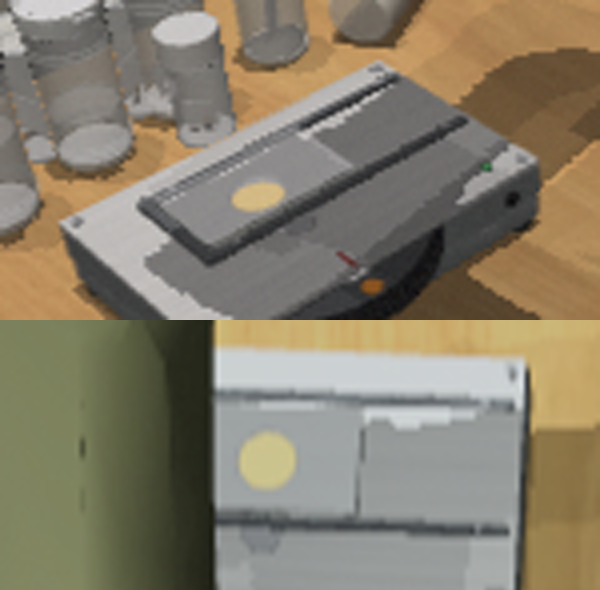

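```bash
python3 -c "
from workcell import bot
print(bot.finish_job())"
```

```text
the job is handed in; nothing more can be done
None
```

I handed the job in with the amber filter under the window (its dot within about 2° of the index) and the acrylic plate pushed against the end stop. The arm was clear of everything, but the hand-in gave no verdict.

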